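# Pull the sharpening tray up to the stop strip

## Robot

A 6-joint arm with a two-finger parallel gripper is mounted at the origin on a cart in front of the work surface, level with it; the furniture and walls round the work are solid. World frame = base frame: x ahead of the robot, y to its left, z up, the work surface at z = 0. Lengths are in mm, angles in rad, forces in N, time in s.
With the tool pointing down it reaches from about 350 to 775 mm from the base axis. Payload 7.3 kg.
Tool frame: the origin (TCP) lies between the finger pads; the fingertips stand tcp_to_tips ahead of it and the grasp point (between the pads) lies 5 mm behind it (tcp_to_tips is the distance from the TCP to the fingertips, in mm); z points along the fingers, x is the direction in which the jaws open and shut, and the axes are right-handed (so a half turn about z gives the same grasp; the last joint's range is limited). The gripper opens to 92 mm and grips with 3 to 60 N. Pads are 19 mm wide; open, the fingers measure 130 mm over their backs; the gripper's body (75 mm by 190 mm) begins 47 mm behind the grasp point.
Start: joints at [-1.334, 0.342, 1.524, -0, 1.275, -0.146], TCP at [196.121, -487.012, 240.741] pointing down, gripper open.
Joint ranges: [-2.53, 2.53], [-0.77, 2.02], [0.04, 2.7], [-1, 4.14], [0.28, 2.66], [-3.11, 3.11]. Speed limits (rad/s): [2.57, 2.57, 3.14, 3.14, 3.14, 3.14].

## Interface

Orientations are given as [roll, pitch, yaw] about the fixed x, y, z axes, in that order (R = Rz(yaw) Ry(pitch) Rx(roll)).
In Python, from plant import * gives the robot as it stands.
- The arm moves only by the tool drive_tool, never from a script. Its argument "deltas" is a list of rows, each an object of numbers: "hand": the gripper's target within -1 to 1 (shut at 1, half-way at 0, fully open at -1); "tx", "ty", "tz": the shift along the tool's x, y, z each as a share of 4 cm, from -1 to 1; "wx", "wy", "wz": the turn, a rotation vector about the tool's x, y, z each as a share of 5 degrees, from -1 to 1. In form: [{"hand": .., "tx": .., "ty": .., "tz": .., "wx": .., "wy": .., "wz": ..}, ...]. A call has 1 to 20 rows; each row shifts and turns the commanded pose from where the row before left it, along the tool's axes as they then stand; what a row does not reach is not made up. A row lasts 1/12 s, in which the tool goes at most 41.7 mm and 7.16 degrees, less where a joint would pass 70% of its speed; a pose out of reach is approached as far as the arm can. A call with a number of a shift or a turn outside -1 to 1 is refused whole. A call with a gripper value outside its range is refused whole. The fingers move at their own pace and stop on an object; the grip force is fixed at half the most. Time passes only in rows, so rows that do not move let the fingers close. It gives the time, the measured TCP pose, the force and the opening at its end, in the units of the state.
- get_obs(): the state, without advancing time (a new reading comes with each control period).
- capture(name): name is "side" or "top"; returns the picture (420x560x3 uint8, red, green, blue); there is no depth.
- camera_model(name): a dict with "fx", "fy", "cx", "cy" (pixels), "D" ([k1, k2, p1, p2, k3] as OpenCV has them; the pictures are not rectified), "rvec" (rotation vector, rad) and "tvec" (3), from world to camera coordinates, as OpenCV has them. Camera axes: x right, y down, z forward; pixel columns grow to the right and rows downward; lengths in mm; the calibration is good to about 2 mm. A picture is of the moment at which its call begins. camera_model takes no time and is no camera call.
- close_job(): hands the job in, once; it reports no verdict.
The state is a dict: "time": time; "joint_positions": joint angles; "dq": joint speeds; "tau": joint torques, N m; "tool_pos": TCP position; "tcp_rot": TCP orientation; "contact_force": force on the tool from outside, world axes, zero at the start; "moment": the same for the moment, N m; "grip_width": finger opening in mm.
Only numpy, scipy, OpenCV 4.12 (cv2) and the standard library are available. Lean on these libraries where they do the work, as an engineer would, in place of code of your own. Each camera call takes 0.05 s, during which the arm holds its last target.

## Task

Of the two wooden trays on the bench, bring the one that holds the whetstone within reach: hook the fingertips behind its far wall and drag it over the table, without lifting it, until its near wall comes gently to stand square against the wooden stop strip fixed near the front of the table. Leave the other tray, with the awl and screwdriver, where it is.

Things in the scene. Friction and masses are not known exactly. Their poses are not given: they have to be found in the camera images.
- stone_tray: the tray to move: open plain wooden tray, loose, 100 mm deep (x) by 190 mm wide (y), about 0.9 kg, with a grey whetstone on a brown base and a flat white bone folder loose in it. Near and side walls 35 mm high, far wall 50 mm. Origin: centre of its underside; x points from near to far wall, away from the robot within 0.2 rad; outer wall faces at x = -50 and +50 mm. 70 mm behind it is free.
- stone_tray_far_wall: the far wall of that tray, fixed to it: upright board 8 mm thick (x), 190 mm wide (y), 50 mm high, its top edge free to hook behind. Origin: centre of its underside, at table height, 46 mm from the tray's origin along the tray's x; axes as the tray's.
- tool_tray: the other tray, of the same make and size, beside the first (either may be the left one), holding a wood-handled awl and a small yellow-handled screwdriver. Stays where it is. Origin: centre of its underside.
- stop_strip: light wooden strip fixed to the table in front of both trays, 30 mm (x) by 400 mm (y), 25 mm high. Origin: centre of its underside; its x points from the robot towards the trays (within 0.22 rad), y along the strip. The stop face is at x = +15 mm, so a tray touching it squarely has its origin at x = +65 mm in this frame.

How it is judged (in metres and radians):
On the way:
1. the whetstone tray is being dragged by its far wall: the fingers bear on that wall and the tray has come at least 20 mm (contact force between the fingers and stone_tray_far_wall above 0.2 N and distance of stone_tray from where it was at the start of the episode above 0.02 m), for 0.05 s.
At the end, for the whole second after the job is handed in: The whetstone tray stands flat and at rest on the table in front of the stop strip, its near wall within 15 mm of the strip's face and square to it within 10 degrees; the other tray is within 20 mm of where it started (x of stone_tray in the frame of stop_strip between 0.055 and 0.08 m and y of stone_tray in the frame of stop_strip between -0.22 and 0.22 m and angle between the x axis of stone_tray and the x axis of stop_strip, either way round below 0.18 rad and angle between stone_tray's own z axis and vertical below 0.06 rad and height (world z) of stone_tray below 0.006 m and linear speed of stone_tray below 0.02 m/s and distance of tool_tray from where it was at the start of the episode below 0.02 m); the robot touches nothing.
It fails at once if the whetstone tray is lifted more than 25 mm off the table (height (world z) of stone_tray above 0.025 m).
It fails at once if the whetstone tray is tipped by more than 20 degrees (angle between stone_tray's own z axis and vertical above 0.35 rad).
It fails at once if the other tray is shifted more than 20 mm (distance of tool_tray from where it was at the start of the episode above 0.02 m).
It fails at once if the tray is rammed against the stop strip with more than 40 N (contact force between stone_tray and stop_strip above 40 N).
It also fails if it takes over 34 s, if anything falls off the work surface, if the arm or the gripper's body presses on something with over 40 N, if the wrist force passes 120 N, or if a joint passes its speed limit or range.

## Working session

There is one attempt and no reset: what is moved stays moved. The work goes in short steps, Python scripts to look and compute and a tool call to move; the robot and the scene stay as the last step left them, time stands still between calls to the robot, and variables do not carry over. Pictures are saved under pics/ and viewed, and the job is handed in when it is done.

Besides the shell and the picture viewer there is one more tool, called as a command line: name --argument value ..., lists and objects as JSON in quotes. drive_tool: Moves the arm, as the interface text tells. Its arguments: {"type":"object","properties":{"deltas":{"type":"array","items":{"type":"object","properties":{"hand":{"type":"number"},"tx":{"type":"number"},"ty":{"type":"number"},"tz":{"type":"number"},"wx":{"type":"number"},"wy":{"type":"number"},"wz":{"type":"number"}}}}},"required":["deltas"]}

```bash
mkdir -p pics; ls; python3 - <<'E'
from plant import *
import cv2
print(get_obs())
for n in("top","side"):
    im=capture(n); cv2.imwrite(f"pics/{n}0.png",im[:,:,::-1]); print(camera_model(n))
E
```

```text
pics
{'time': 0.0, 'joint_positions': array([-1.33400155e+00,  3.42751841e-01,  1.52502661e+00, -2.44755772e-06,
        1.27544591e+00, -1.46024355e-01]), 'dq': array([-0.00160654, -0.00078299, -0.00041157,  0.00108811,  0.00161007,
        0.00109983]), 'tau': array([-1.22250778e-03, -4.31246281e+01, -2.44219655e+01,  7.16268551e-02,
        5.59550640e-02, -1.17703407e-04]), 'tool_pos': array([ 196.01917777, -486.59746129,  240.02651287]), 'tcp_rot': array([-3.14135755e+00,  1.61467903e-03, -1.18797630e+00]), 'contact_force': array([0.20906521, 0.28729032, 1.04404945]), 'moment': array([-0.00701877,  0.02020037, -0.02203846]), 'grip_width': 91.82151263837848}
{'fx': 435.03600694209297, 'fy': 435.03600694209297, 'cx': 275.3260863872974, 'cy': 210.30404018050757, 'D': array([-0.13796637,  0.        ,  0.        ,  0.        ,  0.        ]), 'rvec': array([ 2.1794412 , -2.13689015,  0.20692608]), 'tvec': array([-117.73945793,  490.61632921,  805.85707521])}
{'fx': 474.76508915270546, 'fy': 474.76508915270546, 'cx': 282.77614446697, 'cy': 209.72404010243858, 'D': array([-0.13251141,  0.        ,  0.        ,  0.        ,  0.        ]), 'rvec': array([ 0.30509417, -2.65684045,  1.42375765]), 'tvec': array([492.56774634, 154.10808935, 752.94761821])}
```

View pics/top0.png

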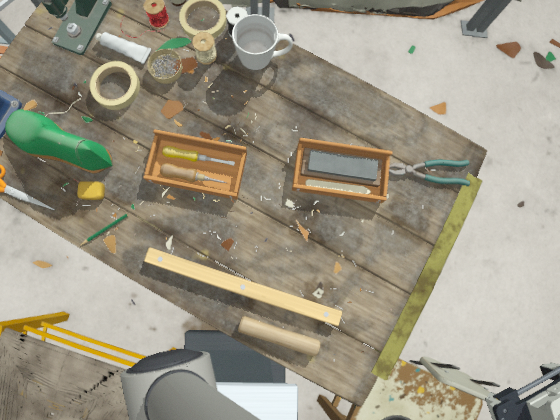

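View pics/side0.png

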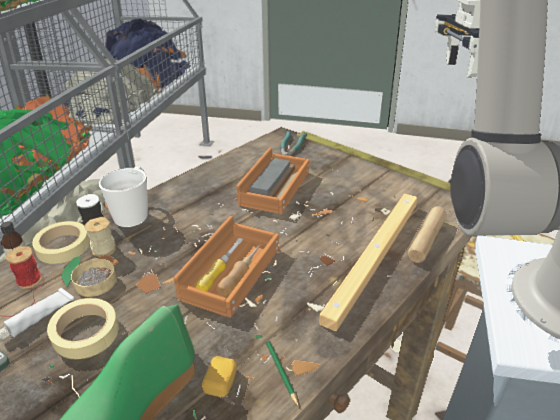

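```bash
python3 -c "
import plant;print([ (k,getattr(plant,k)) for k in dir(plant) if k[:2]!='__'])"
```

```text
[('Unreachable', <class 'plant.Unreachable'>), ('camera_model', <function make.<locals>.<lambda> at 0x7f605e06c720>), ('capture', <function make.<locals>.drawn_camera at 0x7f605e06c180>), ('close_job', <function connect.<locals>.done at 0x7f605dfdf7e0>), ('get_obs', <function make.<locals>.<lambda> at 0x7f605e06c680>), ('tcp_to_tips', 14.0)]
```

The top picture shows the whetstone tray at about (343,170), the tool tray at about (197,163), the strip from (147,255) to (340,318), and pliers just right of the whetstone tray. I'll zoom in for corners.

```bash
python3 - <<'E'
import cv2
im=cv2.imread("pics/top0.png")
cv2.imwrite("pics/z1.png",cv2.resize(im[125:215,280:410],None,fx=6,fy=6,interpolation=cv2.INTER_CUBIC))
cv2.imwrite("pics/z2.png",cv2.resize(im[235:335,135:350],None,fx=3.6,fy=3.6,interpolation=cv2.INTER_CUBIC))
im=cv2.imread("pics/side0.png")
cv2.imwrite("pics/z3.png",cv2.resize(im[140:220,230:320],None,fx=7,fy=7,interpolation=cv2.INTER_CUBIC))
E
```

```text
(no output)
```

View pics/z1.png

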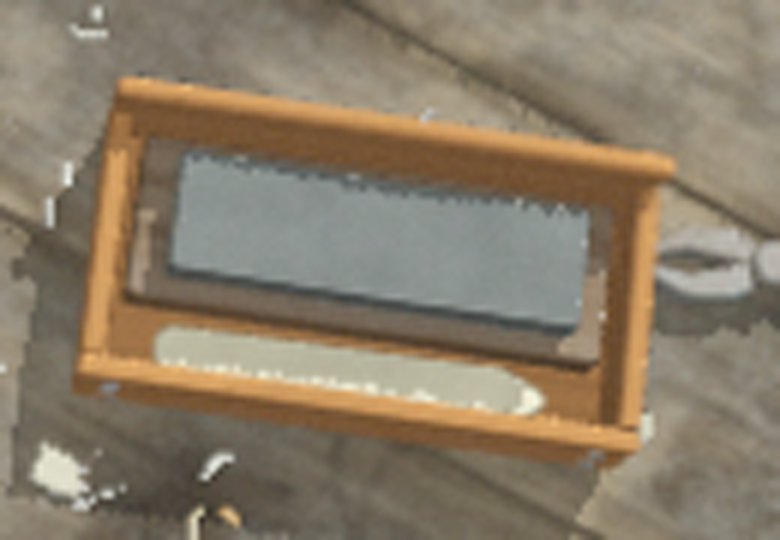

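View pics/z2.png

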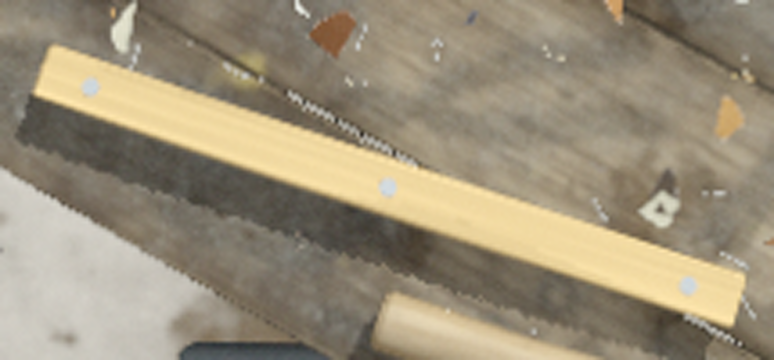

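View pics/z3.png

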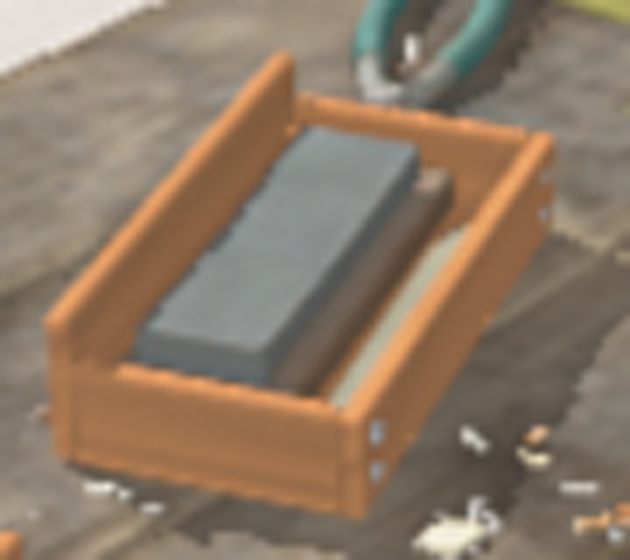

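```bash
cat > h.py <<'E'
import numpy as np, cv2
from plant import *
def ray(name,uv):
    m=camera_model(name);K=np.array([[m['fx'],0,m['cx']],[0,m['fy'],m['cy']],[0,0,1]])
    p=cv2.undistortPoints(np.array(uv,float).reshape(-1,1,2),K,m['D']).reshape(-1,2)
    R=cv2.Rodrigues(m['rvec'])[0];t=m['tvec']
    return -R.T@t,(R.T@np.c_[p,np.ones(len(p))].T).T
def atz(name,uv,z):
    c,d=ray(name,uv); s=(z-c[2])/d[:,2]; return c+s[:,None]*d
def proj(name,P):
    m=camera_model(name);K=np.array([[m['fx'],0,m['cx']],[0,m['fy'],m['cy']],[0,0,1]])
    return cv2.projectPoints(np.array(P,float),m['rvec'],m['tvec'],K,m['D'])[0].reshape(-1,2)
def z(u0,v0,s,pts): return [(u0+(a+.5)/s-.5,v0+(b+.5)/s-.5) for a,b in pts]
E
python3 - <<'E'
from h import *
np.set_printoptions(precision=1,suppress=True)
F=atz("top",z(280,125,6,[(120,78),(677,160)]),50)
N=atz("top",z(280,125,6,[(77,376),(638,450)]),35)
S=atz("top",z(135,235,3.6,[(52,44),(745,273),(733,327),(35,96)]),25)
F2=atz("side",z(230,140,7,[(285,55),(50,320)]),50)
N2=atz("side",z(230,140,7,[(548,138),(358,418)]),35)
print(F,N,S,F2,N2)
for P in(F,N,S[:2],S[[3,2]],F2[::-1],N2[::-1]):
    d=P[0]-P[1];print(np.linalg.norm(d),np.arctan2(-d[0],d[1]))
T=atz("top",[(150,133),(246,143),(236,198),(146,182)],40);print("tool",T)
E
```

```text
[[ 638.5 -153.4   50. ]
 [ 616.8 -341.2   50. ]] [[ 540.5 -141.3   35. ]
 [ 520.4 -329.4   35. ]] [[ 417.2  137.4   25. ]
 [ 301.2 -240.7   25. ]
 [ 272.4 -234.2   25. ]
 [ 388.8  145.2   25. ]] [[ 616.  -340.3   50. ]
 [ 639.4 -155.1   50. ]] [[ 523.2 -328.9   35. ]
 [ 544.4 -145.9   35. ]]
189.04267954132376 -0.11503690619919082
189.21511294811427 -0.10653685204669905
395.43164776705095 -0.2976070028831898
396.9305816292993 -0.2976063878274841
186.69457268717173 -0.12568772786896762
184.25044678374604 -0.11499940090901654
tool [[644.3 146.6  40. ]
 [627.4 -47.2  40. ]
 [515.4 -31.   40. ]
 [543.4 147.4  40. ]]
```

Both cameras agree: the whetstone tray is centred near (580,-242) with yaw about -0.115, and its length measures 189 mm, as it should. The strip is at (345,-48) with yaw about -0.298. I'll use the open fingers as a wide two-point hook along the far wall.

drive_tool --deltas '[{"hand": -1, "wz": 0.95}, {"hand": -1, "wz": 0.95}, {"hand": -1, "wz": 0.95}, {"hand": -1, "wz": 0.95}, {"hand": -1, "wz": 0.95}, {"hand": -1, "wz": 0.95}, {"hand": -1}]'

```text
invalid input
```

drive_tool --deltas '[{"hand": -1, "tx": -0.36, "ty": -0.54, "tz": 0.15}, {"hand": -1, "tx": -0.36, "ty": -0.54, "tz": 0.15}, {"hand": -1, "tx": -0.36, "ty": -0.54, "tz": 0.15}, {"hand": -1, "tx": -0.36, "ty": -0.54, "tz": 0.15}, {"hand": -1, "tx": -0.36, "ty": -0.54, "tz": 0.15}, {"hand": -1, "tx": -0.36, "ty": -0.54, "tz": 0.15}, {"hand": -1, "tx": -0.36, "ty": -0.54, "tz": 0.15}, {"hand": -1, "tx": -0.36, "ty": -0.54, "tz": 0.15}, {"hand": -1, "tx": -0.36, "ty": -0.54, "tz": 0.15}, {"hand": -1, "tx": -0.36, "ty": -0.54, "tz": 0.15}, {"hand": -1, "tx": -0.36, "ty": -0.54, "tz": 0.15}, {"hand": -1, "tx": -0.36, "ty": -0.54, "tz": 0.15}, {"hand": -1, "tx": -0.36, "ty": -0.54, "tz": 0.15}, {"hand": -1, "tx": -0.36, "ty": -0.54, "tz": 0.15}, {"hand": -1, "tx": -0.36, "ty": -0.54, "tz": 0.15}, {"hand": -1, "tx": -0.36, "ty": -0.54, "tz": 0.15}, {"hand": -1, "tx": -0.36, "ty": -0.54, "tz": 0.15}, {"hand": -1, "tx": -0.36, "ty": -0.54, "tz": 0.15}, {"hand": -1, "tx": -0.36, "ty": -0.54, "tz": 0.15}, {"hand": -1}]'

```text
invalid input
```

drive_tool --deltas '[{"hand": -1, "tx": 0, "ty": 0, "tz": 0, "wx": 0, "wy": 0, "wz": 0.95}, {"hand": -1, "tx": 0, "ty": 0, "tz": 0, "wx": 0, "wy": 0, "wz": 0.95}, {"hand": -1, "tx": 0, "ty": 0, "tz": 0, "wx": 0, "wy": 0, "wz": 0.95}, {"hand": -1, "tx": 0, "ty": 0, "tz": 0, "wx": 0, "wy": 0, "wz": 0.95}, {"hand": -1, "tx": 0, "ty": 0, "tz": 0, "wx": 0, "wy": 0, "wz": 0.95}, {"hand": -1, "tx": 0, "ty": 0, "tz": 0, "wx": 0, "wy": 0, "wz": 0.95}, {"hand": -1, "tx": 0, "ty": 0, "tz": 0, "wx": 0, "wy": 0, "wz": 0}]'

```text
time: 0.68
tool_pos: [196.1, -486.8, 240.3]
tcp_rot: [3.141, 0.001, -1.688]
contact_force: [-0.4, -0.5, -0.2]
grip_width: 91.7
```

drive_tool --deltas '[{"hand": -1, "tx": -0.4, "ty": -0.6, "tz": 0.1, "wx": 0, "wy": 0, "wz": 0}, {"hand": -1, "tx": -0.4, "ty": -0.6, "tz": 0.1, "wx": 0, "wy": 0, "wz": 0}, {"hand": -1, "tx": -0.4, "ty": -0.6, "tz": 0.1, "wx": 0, "wy": 0, "wz": 0}, {"hand": -1, "tx": -0.4, "ty": -0.6, "tz": 0.1, "wx": 0, "wy": 0, "wz": 0}, {"hand": -1, "tx": -0.4, "ty": -0.6, "tz": 0.1, "wx": 0, "wy": 0, "wz": 0}, {"hand": -1, "tx": -0.4, "ty": -0.6, "tz": 0.1, "wx": 0, "wy": 0, "wz": 0}, {"hand": -1, "tx": -0.4, "ty": -0.6, "tz": 0.1, "wx": 0, "wy": 0, "wz": 0}, {"hand": -1, "tx": -0.4, "ty": -0.6, "tz": 0.1, "wx": 0, "wy": 0, "wz": 0}, {"hand": -1, "tx": -0.4, "ty": -0.6, "tz": 0.1, "wx": 0, "wy": 0, "wz": 0}, {"hand": -1, "tx": -0.4, "ty": -0.6, "tz": 0.1, "wx": 0, "wy": 0, "wz": 0}, {"hand": -1, "tx": -0.4, "ty": -0.6, "tz": 0.1, "wx": 0, "wy": 0, "wz": 0}, {"hand": -1, "tx": -0.4, "ty": -0.6, "tz": 0.1, "wx": 0, "wy": 0, "wz": 0}, {"hand": -1, "tx": -0.4, "ty": -0.6, "tz": 0.1, "wx": 0, "wy": 0, "wz": 0}, {"hand": -1, "tx": -0.4, "ty": -0.6, "tz": 0.1, "wx": 0, "wy": 0, "wz": 0}, {"hand": -1, "tx": -0.4, "ty": -0.6, "tz": 0.1, "wx": 0, "wy": 0, "wz": 0}, {"hand": -1, "tx": -0.4, "ty": -0.6, "tz": 0.1, "wx": 0, "wy": 0, "wz": 0}, {"hand": -1, "tx": -0.4, "ty": -0.6, "tz": 0.1, "wx": 0, "wy": 0, "wz": 0}, {"hand": -1, "tx": -0.4, "ty": -0.6, "tz": 0.1, "wx": 0, "wy": 0, "wz": 0}, {"hand": -1, "tx": 0, "ty": 0, "tz": 0, "wx": 0, "wy": 0, "wz": 0}]'

```text
time: 2.27
tool_pos: [661.4, -246.5, 166.4]
tcp_rot: [3.141, 0.002, -1.679]
contact_force: [-0.1, 0.3, -0.8]
grip_width: 91.8
```

```bash
python3 - <<'E'
from h import *
cv2.imwrite("pics/top1.png",capture("top")[:,:,::-1]);cv2.imwrite("pics/side1.png",capture("side")[:,:,::-1]);print(get_obs()['tool_pos'])
E
```

```text
[ 658.38978607 -249.35992806  167.3740921 ]
```

View pics/side1.png

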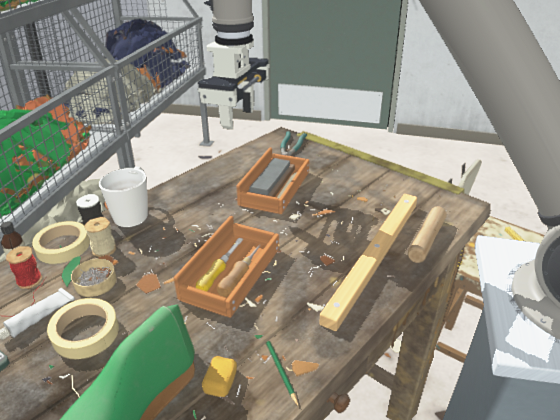

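View pics/top1.png

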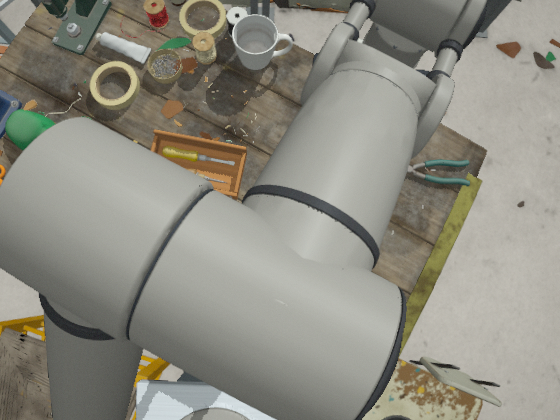

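The side view shows the gripper hanging over the space behind the far wall, with nothing below it. Going down.

drive_tool --deltas '[{"hand": -1, "tx": 0, "ty": 0, "tz": 0.4, "wx": 0, "wy": 0, "wz": 0}, {"hand": -1, "tx": 0, "ty": 0, "tz": 0.4, "wx": 0, "wy": 0, "wz": 0}, {"hand": -1, "tx": 0, "ty": 0, "tz": 0.4, "wx": 0, "wy": 0, "wz": 0}, {"hand": -1, "tx": 0, "ty": 0, "tz": 0.4, "wx": 0, "wy": 0, "wz": 0}, {"hand": -1, "tx": 0, "ty": 0, "tz": 0.4, "wx": 0, "wy": 0, "wz": 0}, {"hand": -1, "tx": 0, "ty": 0, "tz": 0.4, "wx": 0, "wy": 0, "wz": 0}, {"hand": -1, "tx": 0, "ty": 0, "tz": 0.4, "wx": 0, "wy": 0, "wz": 0}, {"hand": -1, "tx": 0, "ty": 0, "tz": 0.4, "wx": 0, "wy": 0, "wz": 0}, {"hand": -1, "tx": 0, "ty": 0, "tz": 0.3, "wx": 0, "wy": 0, "wz": 0}, {"hand": -1, "tx": 0, "ty": 0, "tz": 0, "wx": 0, "wy": 0, "wz": 0}, {"hand": -1, "tx": 0, "ty": 0, "tz": 0, "wx": 0, "wy": 0, "wz": 0}]'

```text
time: 3.28
tool_pos: [657.5, -250.8, 28.5]
tcp_rot: [3.141, 0.0, -1.686]
contact_force: [-0.1, -0.4, -0.5]
grip_width: 91.7
```

```bash
python3 - <<'E'
from h import *
im=capture("side")[:,:,::-1]
cv2.imwrite("pics/side2.png",cv2.resize(im[60:230,180:340],None,fx=3.5,fy=3.5,interpolation=cv2.INTER_CUBIC));o=get_obs();print(o['tool_pos'],o['tcp_rot'],o['contact_force'])
E
```

```text
[ 658.2302128  -250.97938535   29.54543593] [-3.14079793e+00 -4.55904075e-04 -1.68562644e+00] [ 0.12927281  0.02400479 -0.05851986]
```

View pics/side2.png

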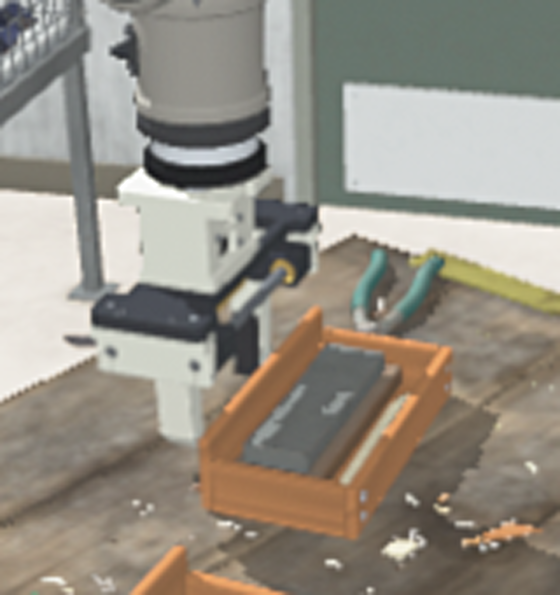

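The side view shows the left finger behind the wall with clear space, and the gripper body above the wall's top edge. I'll make contact slowly.

drive_tool --deltas '[{"hand": -1, "tx": 0, "ty": 0.15, "tz": 0, "wx": 0, "wy": 0, "wz": 0}, {"hand": -1, "tx": 0, "ty": 0.15, "tz": 0, "wx": 0, "wy": 0, "wz": 0}, {"hand": -1, "tx": 0, "ty": 0.1, "tz": 0, "wx": 0, "wy": 0, "wz": 0}, {"hand": -1, "tx": 0, "ty": 0.1, "tz": 0, "wx": 0, "wy": 0, "wz": 0}, {"hand": -1, "tx": 0, "ty": 0.1, "tz": 0, "wx": 0, "wy": 0, "wz": 0}, {"hand": -1, "tx": 0, "ty": 0.1, "tz": 0, "wx": 0, "wy": 0, "wz": 0}, {"hand": -1, "tx": 0, "ty": 0, "tz": 0, "wx": 0, "wy": 0, "wz": 0}]'

```text
time: 3.92
tool_pos: [630.5, -247.3, 29.5]
tcp_rot: [-3.14, -0.001, -1.686]
contact_force: [2.7, -0.3, 1.7]
grip_width: 91.7
```

Contact is made (2.7 N). Now dragging while turning into the strip's direction.

drive_tool --deltas '[{"hand": -1, "tx": 0, "ty": 0.15, "tz": 0, "wx": 0, "wy": 0, "wz": 0.1}, {"hand": -1, "tx": 0, "ty": 0.2, "tz": 0, "wx": 0, "wy": 0, "wz": 0.2}, {"hand": -1, "tx": 0, "ty": 0.2, "tz": 0, "wx": 0, "wy": 0, "wz": 0.2}, {"hand": -1, "tx": 0, "ty": 0.2, "tz": 0, "wx": 0, "wy": 0, "wz": 0.2}, {"hand": -1, "tx": 0, "ty": 0.2, "tz": 0, "wx": 0, "wy": 0, "wz": 0.2}, {"hand": -1, "tx": 0, "ty": 0.2, "tz": 0, "wx": 0, "wy": 0, "wz": 0.2}, {"hand": -1, "tx": 0, "ty": 0.2, "tz": 0, "wx": 0, "wy": 0, "wz": 0.2}, {"hand": -1, "tx": 0, "ty": 0.2, "tz": 0, "wx": 0, "wy": 0, "wz": 0.2}, {"hand": -1, "tx": 0, "ty": 0.2, "tz": 0, "wx": 0, "wy": 0, "wz": 0.2}, {"hand": -1, "tx": 0, "ty": 0.2, "tz": 0, "wx": 0, "wy": 0, "wz": 0.2}, {"hand": -1, "tx": 0, "ty": 0.2, "tz": 0, "wx": 0, "wy": 0, "wz": 0.2}, {"hand": -1, "tx": 0, "ty": 0.1, "tz": 0, "wx": 0, "wy": 0, "wz": 0}, {"hand": -1, "tx": 0, "ty": 0, "tz": 0, "wx": 0, "wy": 0, "wz": 0}]'

```text
time: 5.0
tool_pos: [542.2, -229.5, 29.3]
tcp_rot: [-3.141, -0.0, -1.869]
contact_force: [2.2, -1.0, 1.2]
grip_width: 91.7
```

```bash
python3 - <<'E'
from h import *
im=capture("side")[:,:,::-1]
cv2.imwrite("pics/side3.png",im);o=get_obs();print(o['tool_pos'],o['tcp_rot'],o['contact_force'])
cv2.imwrite("pics/side3z.png",cv2.resize(im[110:290,210:420],None,fx=3.5,fy=3.3,interpolation=cv2.INTER_CUBIC))
E
```

```text
[ 542.24867665 -229.39343367   29.08310309] [-3.14151479e+00 -2.49190930e-04 -1.86844000e+00] [ 1.61595956 -0.73342973  0.52818055]
```

View pics/side3z.png

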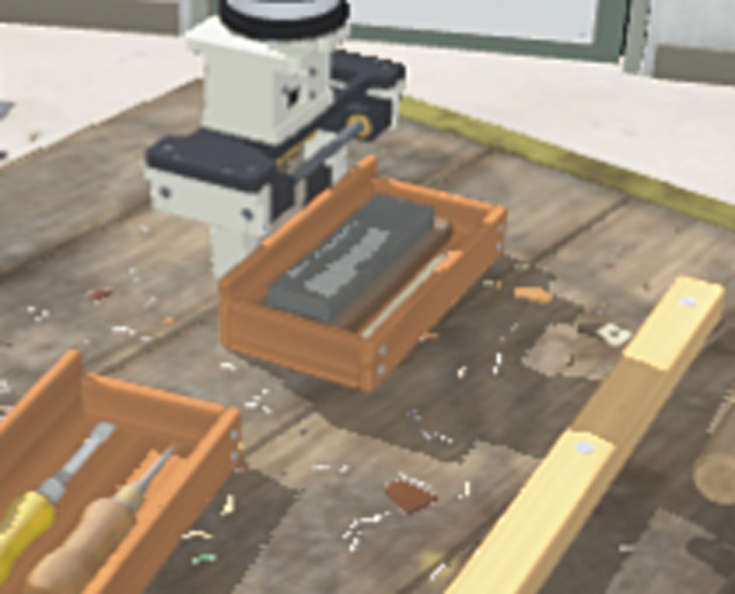

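```bash
python3 - <<'E'
from h import *
np.set_printoptions(precision=1,suppress=True)
zz=lambda pts:[(210+(a+.5)/3.5-.5,110+(b+.5)/3.3-.5) for a,b in pts]
N=atz("side",zz([(371,347),(506,213)]),35);F=atz("side",zz([(220,293),(373,157)]),50)
S=atz("side",zz([(678,278)]),25)
c=np.array([344.9,-48.1]);X=np.array([.956,-.293]);Y=np.array([.293,.956])
for P in(N,F,S,np.array([[542.2,-229.4,0]])):
    r=P[:,:2]-c;print(P,r@X,r@Y)
E
```

```text
[[ 466.2 -106.8   35. ]
 [ 410.6 -282.6   35. ]] [133.1 131.5] [ -20.6 -204.9]
[[ 555.2 -122.3   50. ]
 [ 501.6 -314.8   50. ]] [222.8 227.9] [  -9.3 -209. ]
[[ 301.2 -239.9   25. ]] [14.4] [-196.1]
[[ 542.2 -229.4    0. ]] [241.7] [-115.5]
```

The tray is square to the strip within about 0.02 rad, with about 117 mm still to go. The vision and TCP estimates agree.

drive_tool --deltas '[{"hand": -1, "tx": 0, "ty": 0.15, "tz": 0, "wx": 0, "wy": 0, "wz": 0}, {"hand": -1, "tx": 0, "ty": 0.2, "tz": 0, "wx": 0, "wy": 0, "wz": 0}, {"hand": -1, "tx": 0, "ty": 0.2, "tz": 0, "wx": 0, "wy": 0, "wz": 0}, {"hand": -1, "tx": 0, "ty": 0.2, "tz": 0, "wx": 0, "wy": 0, "wz": 0}, {"hand": -1, "tx": 0, "ty": 0.2, "tz": 0, "wx": 0, "wy": 0, "wz": 0}, {"hand": -1, "tx": 0, "ty": 0.2, "tz": 0, "wx": 0, "wy": 0, "wz": 0}, {"hand": -1, "tx": 0, "ty": 0.2, "tz": 0, "wx": 0, "wy": 0, "wz": 0}, {"hand": -1, "tx": 0, "ty": 0.2, "tz": 0, "wx": 0, "wy": 0, "wz": 0}, {"hand": -1, "tx": 0, "ty": 0.2, "tz": 0, "wx": 0, "wy": 0, "wz": 0}, {"hand": -1, "tx": 0, "ty": 0.2, "tz": 0, "wx": 0, "wy": 0, "wz": 0}, {"hand": -1, "tx": 0, "ty": 0.2, "tz": 0, "wx": 0, "wy": 0, "wz": 0}, {"hand": -1, "tx": 0, "ty": 0.2, "tz": 0, "wx": 0, "wy": 0, "wz": 0}, {"hand": -1, "tx": 0, "ty": 0.1, "tz": 0, "wx": 0, "wy": 0, "wz": 0}, {"hand": -1, "tx": 0, "ty": 0.1, "tz": 0, "wx": 0, "wy": 0, "wz": 0}, {"hand": -1, "tx": 0, "ty": 0, "tz": 0, "wx": 0, "wy": 0, "wz": 0}]'

```text
time: 6.3
tool_pos: [445.1, -199.5, 28.9]
tcp_rot: [-3.141, -0.0, -1.868]
contact_force: [1.6, -1.6, 2.1]
grip_width: 91.9
```

```bash
python3 - <<'E'
from h import *
im=capture("side")[:,:,::-1]
cv2.imwrite("pics/side4.png",im);o=get_obs();print(o['tool_pos'],o['tcp_rot'],o['contact_force'])
cv2.imwrite("pics/side4z.png",cv2.resize(im[110:290,250:450],None,fx=3.5,fy=3.3,interpolation=cv2.INTER_CUBIC))
E
```

```text
[ 445.0997048  -199.52155816   28.92399497] [-3.14122575e+00 -3.08708541e-04 -1.86824647e+00] [ 2.69948187 -1.49057138  2.19458081]
```

View pics/side4z.png

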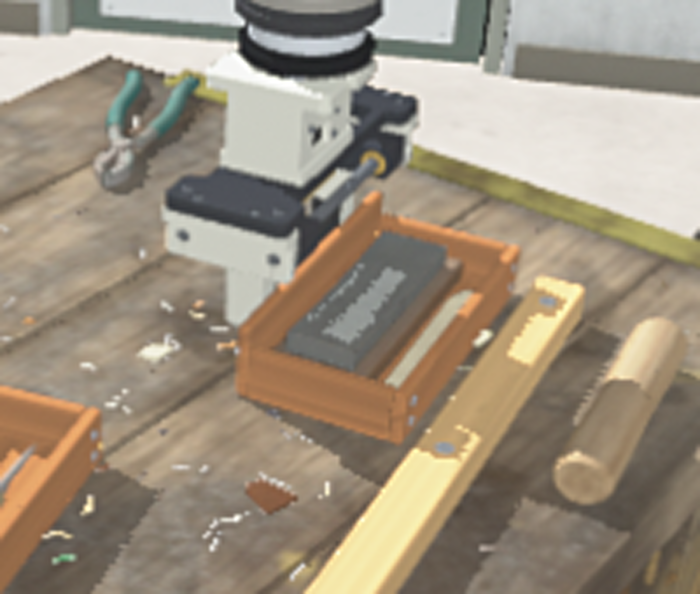

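The side view shows a small even gap between the near wall and the strip, about 15 mm by calculation. I'll creep in.

drive_tool --deltas '[{"hand": -1, "tx": 0, "ty": 0.05, "tz": 0, "wx": 0, "wy": 0, "wz": 0}, {"hand": -1, "tx": 0, "ty": 0.05, "tz": 0, "wx": 0, "wy": 0, "wz": 0}, {"hand": -1, "tx": 0, "ty": 0.05, "tz": 0, "wx": 0, "wy": 0, "wz": 0}, {"hand": -1, "tx": 0, "ty": 0.05, "tz": 0, "wx": 0, "wy": 0, "wz": 0}, {"hand": -1, "tx": 0, "ty": 0.05, "tz": 0, "wx": 0, "wy": 0, "wz": 0}, {"hand": -1, "tx": 0, "ty": 0.05, "tz": 0, "wx": 0, "wy": 0, "wz": 0}, {"hand": -1, "tx": 0, "ty": 0, "tz": 0, "wx": 0, "wy": 0, "wz": 0}]'

```text
time: 6.93
tool_pos: [434.1, -196.2, 28.9]
tcp_rot: [-3.14, -0.0, -1.869]
contact_force: [4.3, -1.6, 1.7]
grip_width: 92.0
```

drive_tool --deltas '[{"hand": -1, "tx": 0, "ty": 0.03, "tz": 0, "wx": 0, "wy": 0, "wz": 0}, {"hand": -1, "tx": 0, "ty": 0, "tz": 0, "wx": 0, "wy": 0, "wz": 0}]'

```text
time: 7.1
tool_pos: [433.0, -195.9, 28.9]
tcp_rot: [-3.14, -0.0, -1.869]
contact_force: [5.5, -1.3, 1.5]
grip_width: 91.5
```

drive_tool --deltas '[{"hand": -1, "tx": 0, "ty": 0.03, "tz": 0, "wx": 0, "wy": 0, "wz": 0}, {"hand": -1, "tx": 0, "ty": 0, "tz": 0, "wx": 0, "wy": 0, "wz": 0}]'

```text
time: 7.27
tool_pos: [431.9, -195.5, 28.9]
tcp_rot: [-3.14, -0.0, -1.869]
contact_force: [3.8, -1.4, 0.7]
grip_width: 92.0
```

```bash
python3 - <<'E'
from h import *
im=capture("side")[:,:,::-1]
cv2.imwrite("pics/side5.png",im);o=get_obs();print(o['tool_pos'],o['tcp_rot'],o['contact_force'])
cv2.imwrite("pics/side5z.png",cv2.resize(im[150:270,310:430],None,fx=5,fy=5,interpolation=cv2.INTER_CUBIC))
E
```

```text
[ 431.92297128 -195.52823095   28.89632446] [-3.13998097e+00 -4.87165030e-04 -1.86846931e+00] [ 5.05006092 -2.11014589  1.15337223]
```

View pics/side5z.png

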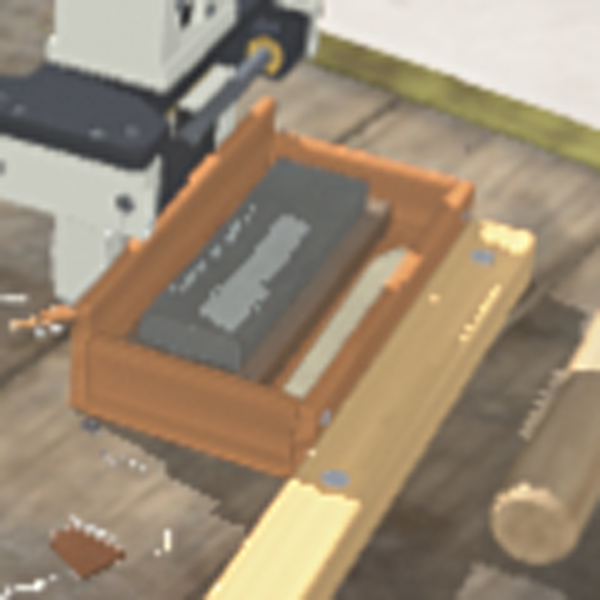

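Only a sliver of a gap remains. Two more small nudges until the force rises.

drive_tool --deltas '[{"hand": -1, "tx": 0, "ty": 0.03, "tz": 0, "wx": 0, "wy": 0, "wz": 0}, {"hand": -1, "tx": 0, "ty": 0, "tz": 0, "wx": 0, "wy": 0, "wz": 0}]'

```text
time: 7.48
tool_pos: [430.8, -195.2, 28.9]
tcp_rot: [-3.14, -0.0, -1.869]
contact_force: [4.4, -1.4, 1.5]
grip_width: 91.7
```

drive_tool --deltas '[{"hand": -1, "tx": 0, "ty": 0.02, "tz": 0, "wx": 0, "wy": 0, "wz": 0}, {"hand": -1, "tx": 0, "ty": 0, "tz": 0, "wx": 0, "wy": 0, "wz": 0}]'

```text
time: 7.65
tool_pos: [430.2, -195.1, 28.9]
tcp_rot: [-3.139, -0.0, -1.869]
contact_force: [6.2, -1.7, 1.3]
grip_width: 92.1
```

drive_tool --deltas '[{"hand": -1, "tx": 0, "ty": 0.02, "tz": 0, "wx": 0, "wy": 0, "wz": 0}, {"hand": -1, "tx": 0, "ty": 0, "tz": 0, "wx": 0, "wy": 0, "wz": 0}]'

```text
time: 7.82
tool_pos: [430.2, -195.1, 29.0]
tcp_rot: [-3.138, -0.001, -1.869]
contact_force: [7.9, -3.5, -1.0]
grip_width: 91.6
```

```bash
python3 - <<'E'
from h import *
im=capture("side")[:,:,::-1]
o=get_obs();print(o['tool_pos'],o['contact_force'])
cv2.imwrite("pics/side6z.png",cv2.resize(im[150:270,310:430],None,fx=5,fy=5,interpolation=cv2.INTER_CUBIC))
E
```

```text
[ 430.18127748 -195.12175664   28.95452441] [ 7.34422685 -1.91828332 -0.57965869]
```

View pics/side6z.png

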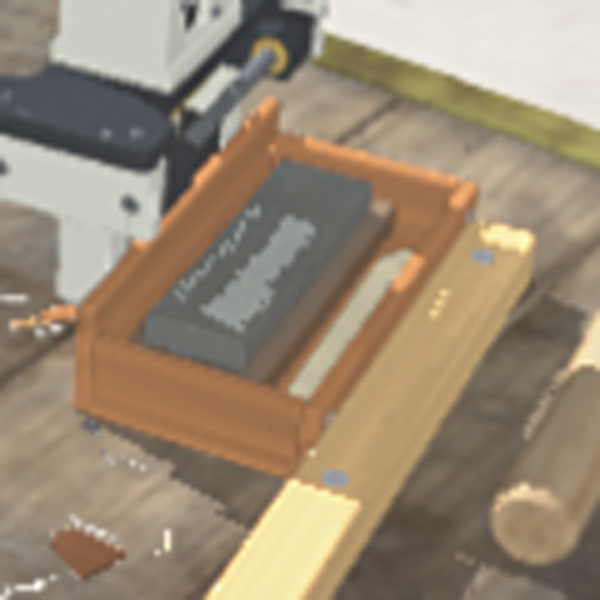

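The TCP has stopped advancing and the force has risen to about 8 N, so the tray is touching the strip. Backing off, then up.

drive_tool --deltas '[{"hand": -1, "tx": 0, "ty": -0.1, "tz": 0, "wx": 0, "wy": 0, "wz": 0}, {"hand": -1, "tx": 0, "ty": -0.2, "tz": 0, "wx": 0, "wy": 0, "wz": 0}, {"hand": -1, "tx": 0, "ty": -0.3, "tz": 0, "wx": 0, "wy": 0, "wz": 0}, {"hand": -1, "tx": 0, "ty": -0.2, "tz": 0, "wx": 0, "wy": 0, "wz": 0}, {"hand": -1, "tx": 0, "ty": 0, "tz": -0.3, "wx": 0, "wy": 0, "wz": 0}, {"hand": -1, "tx": 0, "ty": 0, "tz": -0.5, "wx": 0, "wy": 0, "wz": 0}, {"hand": -1, "tx": 0, "ty": 0, "tz": -0.5, "wx": 0, "wy": 0, "wz": 0}, {"hand": -1, "tx": 0, "ty": 0, "tz": -0.5, "wx": 0, "wy": 0, "wz": 0}, {"hand": -1, "tx": 0, "ty": 0, "tz": -0.5, "wx": 0, "wy": 0, "wz": 0}, {"hand": -1, "tx": 0, "ty": 0, "tz": -0.5, "wx": 0, "wy": 0, "wz": 0}, {"hand": -1, "tx": 0, "ty": 0, "tz": -0.5, "wx": 0, "wy": 0, "wz": 0}, {"hand": -1, "tx": 0, "ty": 0, "tz": 0, "wx": 0, "wy": 0, "wz": 0}, {"hand": -1, "tx": 0, "ty": 0, "tz": 0, "wx": 0, "wy": 0, "wz": 0}]'

```text
time: 8.95
tool_pos: [459.2, -203.7, 161.2]
tcp_rot: [-3.141, -0.0, -1.868]
contact_force: [-1.0, -0.8, 0.3]
grip_width: 92.0
```

```bash
python3 - <<'E'
from h import *
im=capture("side")[:,:,::-1]
o=get_obs();print(o['time'],o['tool_pos'],o['contact_force'])
cv2.imwrite("pics/side7.png",im)
cv2.imwrite("pics/side7z.png",cv2.resize(im[150:270,310:430],None,fx=5,fy=5,interpolation=cv2.INTER_CUBIC))
E
```

```text
9.0 [ 458.68724251 -203.33583133  160.20551963] [ 0.70731365  0.50859014 -0.11555356]
```

View pics/side7z.png

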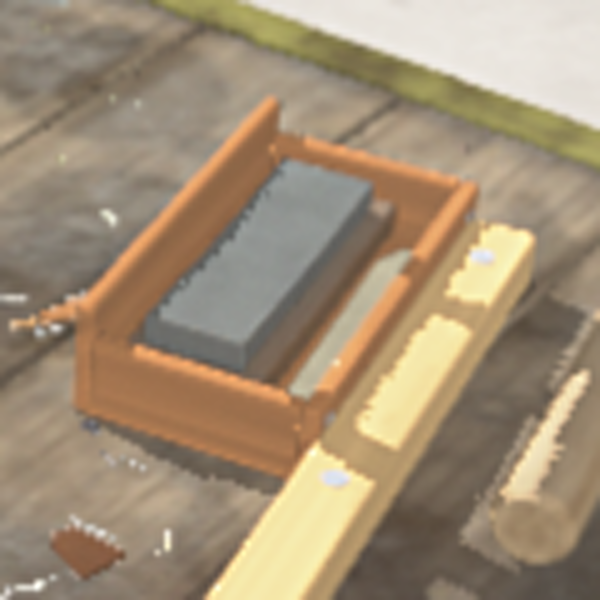

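View pics/side7.png

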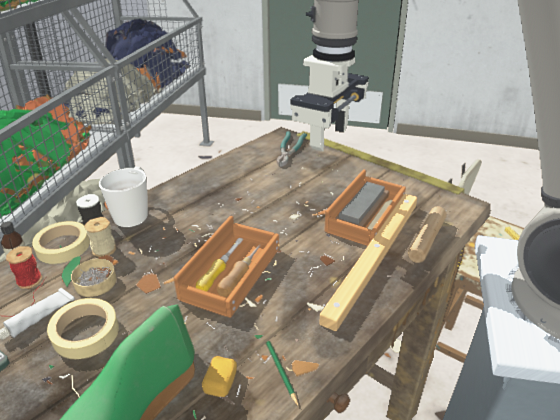

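The tray stands against the strip, the gripper is clear, and the tool tray's pixels (177-278, 218-313) are unchanged. One numeric check, then I'll hand in.

```bash
python3 - <<'E'
from h import *
N=atz("side",z(310,150,5,[(308,410),(478,185)]),35);F=atz("side",z(310,150,5,[(78,308),(276,97)]),50)
c=np.array([344.9,-48.1]);X=np.array([.956,-.293]);Y=np.array([.293,.956])
for P in(N,F):
    r=P[:,:2]-c;print(r@X,r@Y)
a=cv2.imread("pics/side0.png")[210:320,165:285].astype(int);b=cv2.imread("pics/side7.png")[210:320,165:285].astype(int);print("tool tray pixdiff",abs(a-b).mean())
close_job()
E
```

```text
[20.14619197 16.38213422] [ -22.57790493 -210.30107462]
[113.43338972 111.02236857] [ -20.3756462  -212.71934747]
tool tray pixdiff 4.181666666666667
the job is handed in; nothing more can be done
```

The whetstone tray now stands against the stop strip, and I handed the job in at about 9 s of the 34 s allowed. I hooked the open fingers behind its far wall, with one finger on each side of the wall's middle. Then I dragged it about 215 mm, turning it about 0.18 rad to line up with the strip, and crept the last 15 mm. No verdict is reported, so these are my own last checks:

- **Contact with the strip:** the tool stopped advancing and the wrist force rose to about 8 N, well under the 40 N limit.
- **Position:** in the strip's frame the camera puts the near wall at about x = 16–20 mm, against a stop face at 15 mm. That puts the tray's origin at about x = 65 mm, y = -116 mm. The near-left corner read about 4 mm further out than the tool position implies, which is about the accuracy of picking pixels.
- **Squareness:** within about 0.02 rad, against the 0.18 allowed.
- **Tool tray:** at the same place in the side picture before and after. The pixel comparison was not zero (a mean difference of about 4 levels out of 255), which I put down to image noise and changed lighting and shadows.
- **Gripper:** clear of everything, at a height of about 160 mm, with force readings near zero.

I did not retake the top view after the drag, so the final position rests on the side camera, the tool position and the force reading.

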